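# Dock the lantern battery and throw the charge lever

### The arm

A 6-joint arm with a two-finger parallel gripper is mounted at the origin on the work surface. World frame = base frame: x ahead of the robot, y to its left, z up, the work surface at z = 0. Lengths are in m, angles in rad, forces in N, time in s.
With the tool pointing down it reaches from about 0.375 to 0.9 m from the base axis. Payload 3.1 kg.
Tool frame: the origin (TCP) lies on the centre line of the jaws, within the pads' length; the fingertips stand 19 mm ahead of it and the grasp point (between the pads) is the TCP; z points along the fingers, y is the line along which they close (so a half turn about z gives the same grasp; the last joint's range is limited). The gripper opens to 85 mm and grips with 20 to 120 N. Pads are 22 mm wide; open, the fingers measure 114 mm over their backs; the gripper's body (76 mm by 85 mm) begins 54 mm behind the grasp point. The pads swing forward as they close: fully open they stand 13 mm farther back than shut.
Start: joints at [-1.365, 0.527, 1.433, -0, 1.181, -0.178], TCP at [0.234, -0.579, 0.214] pointing down, gripper open.
Joint ranges: [-3.08, 3.08], [-0.75, 2.2], [0.22, 2.44], [-1.43, 4.57], [0, 2.65], [-2.85, 2.85]. Speed limits (rad/s): [2.79, 2.79, 3.14, 3.14, 3.14, 3.14].

### API

Orientations are given as a unit quaternion [x, y, z, w].
In Python, from station import manip, cams, sign_off gives the robot as it stands.
- The arm moves only by the tool carry_out, never from a script. Its argument "targets" is a list that holds one entry, the list of rows, each a list of 7 numbers: the shift along the tool's x, y, z in cm, then the turn, a rotation vector about the tool's x, y, z in degrees, then the finger opening in cm, from 0 to 8.54. A call has 1 to 12 rows; each row is the pose to reach, as a shift and turn from the pose commanded when the call began, along the tool's axes at that moment; what a row does not reach only later rows make up. A row lasts 1/12 s, in which the tool goes at most 41.7 mm and 7.16 degrees, less where a joint would pass 70% of its speed; a pose out of reach is approached as far as the arm can. A call with a gripper value outside its range is refused whole. The fingers move at their own pace and stop on an object; "force" is the grip in N (left out, the last holds). Time passes only in rows, so rows that repeat a pose let the fingers close. It gives the time, the measured TCP pose, the force, the opening and the grip force at its end, in the units of the state.
- manip.sense(): the state, without advancing time (a new reading comes with each control period).
- cams.snapshot(name): name is "side" or "top"; returns the picture (384x512x3 uint8, red, green, blue); there is no depth.
- cams.camera_info(name): a dict with "K" (3x3 intrinsics, pixels), "k1" (the pictures are not rectified: a ray, as slopes to the right and down, at radius r is drawn at 1 + k1 r^2 times it, then the intrinsics apply), "T" (4x4, takes a point from camera to world coordinates). Camera axes: x right, y down, z forward; pixel columns grow to the right and rows downward; lengths in m; the calibration is good to about 2 mm. A picture is of the moment at which its call begins. camera_info takes no time and is no camera call.
- sign_off(): hands the job in; it is judged then, once.
The state is a dict: "t": time; "q": joint angles; "qd": joint speeds; "tau": joint torques, N m; "tcp_pos": TCP position; "tool_rot": TCP orientation; "force": force on the tool from outside, world axes, zero at the start; "ft_torque": the same for the moment, N m; "finger_gap": opening from 0.0 (shut) to 1.0 (fully open); "gripper_force": force on a finger pad.
Only numpy, scipy, OpenCV 4.12 (cv2) and the standard library are available. Lean on these libraries where they do the work, as an engineer would, in place of code of your own. Each camera call takes 0.05 s, during which the arm holds its last target. There are 200 camera calls.

### The job

Take the green battery pack from under the little shelf and slide it, brass contact end first, into the tunnel of the wooden charging box until it is fully home against the stop, and let go of it. Then throw the lever on the box's roof over to the notch beside the orange dot, so that it drops fully down into that notch and stays there. Leave the cup, jar, lantern, bowl and tin standing where they are.

Things in the scene. Friction and masses are not known exactly. Their poses are not given: they have to be found in the camera images.
- pack: green battery pack, a box 150 long (its y) x 60 wide (x) x 40 high, about 0.4 kg, lying flat; origin at the centre of its underside. The brass contact end (nose, black, the last 12 mm only 50 wide) is at its -y end, a yellow band marks its tail at +y. At the start about 70 mm of the nose end stick out from under the little shelf, the tail is covered
- pack_nose (a point): middle of the pack's contact end face, 75 from the origin, 20 up
- pack_tail (a point): middle of the pack's tail face, 75 from the origin, 20 up
- riser: little fixed wooden shelf, 300 (x) x 160 (y) x 56 high, open along its -y side, 46 clear underneath, side legs 14 thick at its x ends; origin at the centre of its footprint on the table
- dock: fixed wooden charging box, 60 high, 250 wide (x from -120 to +130) and 210 deep (y from -110 to +100); origin on the table on the tunnel's centre line; the lever axis stands at x = 0, y = -70 of it. A tunnel 66 wide and 46 high without a floor (the table is its floor) opens in its +y face at x = 0 and runs 85 deep along -y to the stop. When home, 65 mm of the pack stay outside
- dock_stop (a point): on the stop face at the closed end of the tunnel, 20 above the table; axes as the box: +y points out of the tunnel
- dock_mouth (a point): middle of the tunnel's mouth, 20 above the table, 85 in +y from the stop
- lever_turn (a joint): angle (rad) of the steel lever about its upright axis: 0 points along the box's +y, positive is anticlockwise from above (towards the box's -x). Starts in the open parking space at about -1.0 to -0.8, where there is no rail; its reach is -1.05 to 0.85
- lever (a joint): how far (m) the lever is lifted along its axis against its spring: 0 is fully down, 0.024 fully up, about 0.011 when it rides on top of the rail; 4 to 8 N pull it up. It must be lifted over the rail to leave the parking space or a notch
- lever_axis (a point): on the lever's upright axis, on the roof, 60 above the table
- lever_knob (a point): centre of the lever's upright black knob, 130 from the axis; the knob is a cylinder 26 wide from 22 below to 20 above this point, on the end of a steel arm 16 wide. A square key 10 wide under the arm, 95 to 105 from the axis, drops into the notches
- dot_orange: orange sticker dot, 16 wide, on the roof 155 from the lever axis. A brass arc rail (12 high, 100 from the axis, from about -0.66 to 0.80 rad of lever angle) has three straight notches 16 wide, 0.45 rad (some 45 mm) apart; beside each lies one dot (orange, white and blue, in any order), stuck on by hand up to 14 mm to one or other side of its notch: the notch itself must be seen or felt
- dot_white: white sticker dot, as the orange one, beside another notch
- dot_blue: blue sticker dot, as the orange one, beside another notch
- cup: blue ceramic cup, 72 wide, 75 high, standing on the little shelf; origin at the centre of its underside; to be left alone
- jar: amber glass spice jar with steel screw lid, 60 wide, 100 high; origin at the centre of its underside; to be left alone
- lantern: orange lantern, 110 wide, 205 high with its wire bail; origin at the centre of its underside; to be left alone
- bowl: terracotta bowl, 100 wide, 45 high; origin at the centre of its underside; to be left alone
- tin: red tea tin, 70 wide, 110 high; origin at the centre of its underside; to be left alone
Not all that is in view belongs to the job. Several things look just like the pack: the one meant starts farthest to the robot's left.

How it is judged:
On the way, in this order (a step that is already met when the one before it is completed fails the run):
1. the pack is fully home in the tunnel, contact end first, and let go (y of pack_nose in the frame of dock_stop below 0.004 m and distance between pack_nose and dock_stop below 0.009 m and angle between pack's own z axis and vertical below 0.1 rad and angle between the y axis of pack and the y axis of dock, either way round below 0.1 rad and height (world z) of pack below 0.006 m and contact force between the fingers and pack below 0.5 N), for 0.2 s.
2. the lever has dropped fully into the notch beside the orange dot (value of joint lever below 0.0035 m and horizontal distance between lever_knob and dot_orange below 0.045 m), for 0.2 s.
At the end, for the whole second after the job is handed in: the pack lies flat and at rest in the tunnel, contact end within 4 mm of the stop, and the lever is down (lift under 3.5 mm) in the notch beside the orange dot (knob within 45 mm of the dot) (all of step 2 and y of pack_nose in the frame of dock_stop below 0.004 m and distance between pack_nose and dock_stop below 0.009 m and angle between pack's own z axis and vertical below 0.1 rad and angle between the y axis of pack and the y axis of dock, either way round below 0.1 rad and height (world z) of pack below 0.006 m and linear speed of pack below 0.02 m/s); the robot touches nothing.
It fails at once if the cup is shifted more than 3 cm or tipped (distance of cup from where it was at the start of the episode above 0.03 m or angle between cup's own z axis and vertical above 0.35 rad).
It fails at once if the jar is shifted more than 3 cm or tipped (distance of jar from where it was at the start of the episode above 0.03 m or angle between jar's own z axis and vertical above 0.35 rad).
It fails at once if the lantern is shifted more than 3 cm or tipped (distance of lantern from where it was at the start of the episode above 0.03 m or angle between lantern's own z axis and vertical above 0.35 rad).
It fails at once if the bowl is shifted more than 3 cm or tipped (distance of bowl from where it was at the start of the episode above 0.03 m or angle between bowl's own z axis and vertical above 0.35 rad).
It fails at once if the tin is shifted more than 3 cm or tipped (distance of tin from where it was at the start of the episode above 0.03 m or angle between tin's own z axis and vertical above 0.35 rad).
It also fails if it takes over 58 s, if anything falls off the work surface, if the arm or the gripper's body presses on something with over 40 N, if the wrist force passes 120 N, or if a joint passes its speed limit or range.

## Working session

There is one attempt and no reset: what is moved stays moved. The work goes in short steps, Python scripts to look and compute and a tool call to move; the robot and the scene stay as the last step left them, time stands still between calls to the robot, and variables do not carry over. Pictures are saved under pics/ and viewed, at most 10 in all, crops included, and the job is handed in when it is done.

Besides the shell and the picture viewer there is one more tool, called after "Request:" as a command line: name --argument value ..., lists and objects as JSON in quotes. carry_out: Moves the arm, as the interface text tells. Its arguments: {"type":"object","properties":{"targets":{"type":"array"},"force":{"type":"number"}},"required":["targets"]}

```bash
mkdir -p pics; ls
cat > h.py <<'E'
import numpy as np, cv2
from station import manip, cams
def snap(n,f=None):
    im=cams.snapshot(n)
    if f: cv2.imwrite('pics/'+f,im[:,:,::-1])
    return im
def ray(n,u,v):
    c=cams.camera_info(n);K=np.array(c['K']);T=np.array(c['T'])
    D=np.array([c['k1'],0,0,0,0],float)
    p=cv2.undistortPoints(np.array([[[u,v]]],float),K,D)[0,0]
    d=T[:3,:3]@np.array([p[0],p[1],1]);return T[:3,3],d
def onz(n,u,v,z):
    o,d=ray(n,u,v);return o+d*(z-o[2])/d[2]
def proj(n,P):
    c=cams.camera_info(n);T=np.linalg.inv(np.array(c['T']))
    return cv2.projectPoints(np.atleast_2d(np.array(P,float)),cv2.Rodrigues(T[:3,:3])[0],T[:3,3],np.array(c['K']),np.array([c['k1'],0,0,0,0],float))[0][:,0]
E
python3 - <<'E'
from h import *
a=snap('top','top0.png');b=snap('side','side0.png')
for n in('top','side'):
    c=cams.camera_info(n);print(n,np.round(c['K'],1).tolist(),c['k1'],np.round(c['T'],3).tolist())
s=manip.sense();print(s)
E
```

```text
pics
top [[402.8, 0.0, 253.9], [0.0, 402.8, 190.1], [0.0, 0.0, 1.0]] -0.12232270858481253 [[-0.0, -0.99, 0.142, 0.41], [-1.0, -0.0, -0.004, -0.056], [0.004, -0.142, -0.99, 1.14], [0.0, 0.0, 0.0, 1.0]]
side [[400.9, 0.0, 264.9], [0.0, 400.9, 191.2], [0.0, 0.0, 1.0]] -0.06221844577602311 [[0.877, -0.285, 0.388, 0.048], [-0.481, -0.534, 0.696, -0.96], [0.009, -0.796, -0.605, 0.848], [0.0, 0.0, 0.0, 1.0]]
{'t': 0.1, 'q': array([-1.36548345e+00,  5.28392288e-01,  1.43380515e+00,  1.96365790e-05,
        1.18140546e+00, -1.78487084e-01]), 'qd': array([-0.00109206, -0.00302566, -0.00292305, -0.00127944, -0.00084124,
        0.00052793]), 'tau': array([ 1.38719038e-04, -4.43303168e+01, -1.78586036e+01, -2.65426906e-04,
        3.89016655e-03,  2.06765003e-05]), 'tcp_pos': array([ 0.23392536, -0.57882261,  0.21310993]), 'tool_rot': array([ 9.81643851e-01,  1.90720579e-01, -4.40242016e-06, -1.00514999e-03]), 'force': array([-0.12971048, -0.19253394, -0.36727405]), 'ft_torque': array([ 0.01064644,  0.01685202, -0.05586336]), 'gripper_force': 0.0, 'finger_gap': 1.000204867449642}
```

View pics/top0.png

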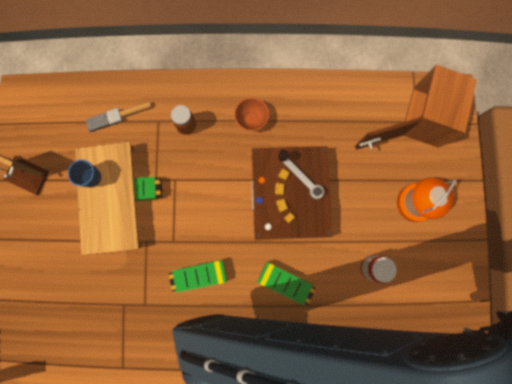

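View pics/side0.png

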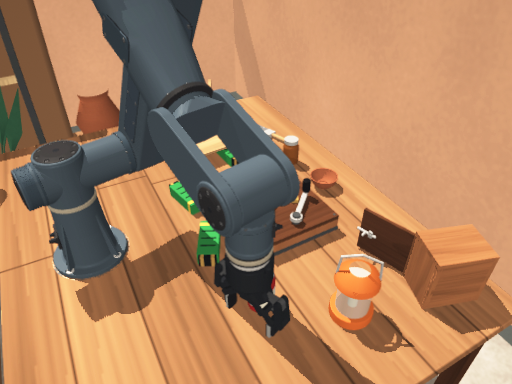

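The top view shows everything. Pack look-alikes: A at (148,188), nose sticking out of the shelf; B at (198,276); C at (287,283). The robot's left is image left, so A is the pack. The dock is at (293,192), with its mouth facing left. The dots are orange (262,180), blue (259,200) and white (268,227). I'll check this in a close crop and measure.

Run:
```python
from h import *
im=cv2.imread('pics/top0.png')
c=cv2.resize(im[130:260,70:345],None,fx=2.9,fy=2.9,interpolation=cv2.INTER_CUBIC);cv2.imwrite('pics/crop0.png',c)
hsv=cv2.cvtColor(im,cv2.COLOR_BGR2HSV)
def blobs(name,lo,hi,x0,x1,y0,y1,z,amin=6):
    m=cv2.inRange(hsv,lo,hi);k=np.zeros_like(m);k[y0:y1,x0:x1]=m[y0:y1,x0:x1]
    n,l,s,ce=cv2.connectedComponentsWithStats(k)
    for i in range(1,n):
        if s[i,4]>=amin: print(name,s[i].tolist(),np.round(ce[i],1),np.round(onz('top',*ce[i],z)[:2],4))
blobs('green',(45,120,60),(80,255,255),120,170,160,210,.04)
blobs('orange',(3,180,150),(15,255,255),252,275,170,190,.06)
blobs('blue',(105,120,60),(130,255,255),250,275,190,210,.06)
blobs('white',(0,0,170),(180,70,255),258,278,217,237,.06)
blobs('brass',(18,130,130),(32,255,255),268,305,160,230,.072)
blobs('steel',(0,0,130),(180,60,255),280,330,150,200,.08)
# dock dark roof
m=cv2.inRange(hsv,(0,60,30),(14,230,125));k=np.zeros_like(m);k[140:245,245:345]=m[140:245,245:345]
cs=max(cv2.findContours(cv2.morphologyEx(k,cv2.MORPH_CLOSE,np.ones((9,9))),0,2)[0],key=cv2.contourArea)
r=cv2.minAreaRect(cs);print(r);print([np.round(onz('top',*p,.06)[:2],4).tolist() for p in cv2.boxPoints(r)])
```

```text
green [135, 177, 21, 23, 433] [144.8 188.1] [0.5737 0.2432]
orange [258, 177, 7, 7, 39] [261.2 179.8] [ 0.5935 -0.0803]
blue [257, 198, 4, 4, 13] [258.6 199.6] [ 0.5394 -0.0731]
white [265, 224, 6, 6, 26] [267.7 226.3] [ 0.4673 -0.0972]
brass [279, 170, 10, 9, 62] [283.3 174. ] [ 0.6075 -0.1397]
brass [275, 183, 9, 11, 83] [279.2 188.5] [ 0.5679 -0.1282]
brass [277, 200, 10, 12, 82] [281.3 205. ] [ 0.5234 -0.1335]
brass [285, 214, 9, 8, 48] [289.  217.5] [ 0.4902 -0.1535]
steel [285, 160, 38, 38, 270] [302.9 177.9] [ 0.5956 -0.1916]
((295.9178466796875, 192.19937133789062), (90.76355743408203, 85.05290985107422), 87.95458984375)
[[0.6814, -0.0546], [0.6909, -0.2904], [0.4408, -0.2918], [0.4334, -0.0634]]
```

View pics/crop0.png

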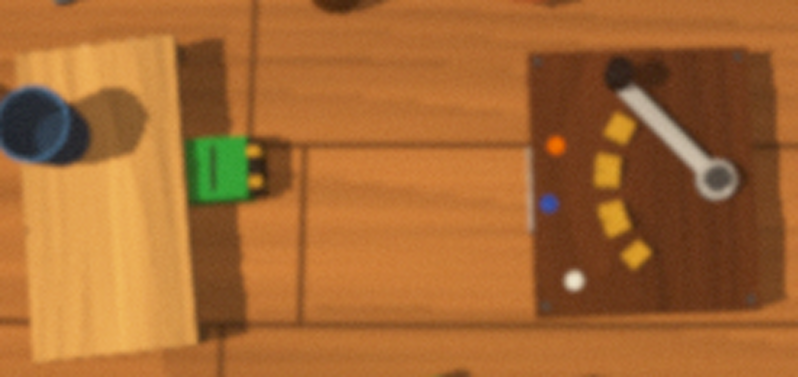

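The crop confirms the pack: green nose end with two brass contacts at crop (255,168), under the shelf edge. The dock mouth's light strip runs along crop x≈530, y 148–232. The rail has 4 brass pieces, and the orange dot at (556,145) lies beside the first gap, between pieces 1 and 2. Next I'll measure edges and poses.

Run:
```python
from h import *
im=cv2.imread('pics/top0.png');hsv=cv2.cvtColor(im,cv2.COLOR_BGR2HSV)
W=lambda cx,cy,z: onz('top',70+(cx+.5)/2.9-.5,130+(cy+.5)/2.9-.5,z)[:2]
C=[W(*p,.06) for p in[(528,55),(745,49),(757,307),(538,315)]]
print('corners',np.round(C,4).tolist(),[round(float(np.linalg.norm(C[i]-C[(i+1)%4])),4) for i in range(4)])
S=[W(*p,.06) for p in[(536,62),(738,55),(751,298),(545,306)]];print('screws',np.round(S,4).tolist())
for z in(.046,.06):print('strip',z,np.round([W(530,148,z),W(531,232,z)],4).tolist())
for z in(.075,.085,.095):print('axis',z,np.round(W(717,179,z),4))
print('knob',np.round(W(620,68,.11),4))
# yaw of front edge
# pack edges by green mask: subpixel per-column crossing
g=(im[:,:,1].astype(float)-np.maximum(im[:,:,2],im[:,:,0]))
up=[];dn=[]
for u in range(138,153):
    col=g[165:212,u];on=np.where(col>30)[0]
    if len(on)<10: continue
    a,b=on[0],on[-1]
    fa=a-1+(30-col[a-1])/(col[a]-col[a-1]);fb=b+(col[b]-30)/(col[b]-col[b+1])
    up.append(onz('top',u,165+fa,.04)[:2]);dn.append(onz('top',u,165+fb,.04)[:2])
for e in(up,dn):
    e=np.array(e);p=np.polyfit(e[:,1],e[:,0],1);print('edge dx/dy',p[0].round(4),e[0].round(4),e[-1].round(4))
print('nose tip',np.round(W(267,168,.03),4),'green end',np.round(W(248,168,.04),4))
print('shelf edge',np.round([W(174,36,.056),W(197,343,.056)],4).tolist())
```

```text
corners [[0.6807, -0.0545], [0.6872, -0.2616], [0.4422, -0.2665], [0.4355, -0.0638]] [0.2072, 0.245, 0.2028, 0.2453]
screws [[0.6738, -0.0621], [0.6813, -0.2547], [0.4506, -0.261], [0.4438, -0.0702]]
strip 0.046 [[0.5935, -0.0564], [0.5135, -0.0574]]
strip 0.06 [[0.5912, -0.0564], [0.5122, -0.0574]]
axis 0.075 [ 0.5597 -0.2292]
axis 0.085 [ 0.5583 -0.2275]
axis 0.095 [ 0.5569 -0.2259]
knob [ 0.6562 -0.1378]
edge dx/dy -0.0335 [0.6041 0.2637] [0.6056 0.224 ]
edge dx/dy -0.0595 [0.543  0.2612] [0.545  0.2217]
nose tip [0.5767 0.1977] green end [0.5752 0.2138]
shelf edge [[0.7017, 0.2875], [0.4084, 0.253]]
```

```bash
cat >> h.py <<'E'
from scipy.spatial.transform import Rotation as Ro
def rel(*tg):
    """targets (x,y,z,yaw of tool x, rad): prints shift cm and turn deg in present tool axes"""
    s=manip.sense();R=Ro.from_quat(s['tool_rot']);X=R.as_matrix()[:,0];a=np.arctan2(X[1],X[0])
    print('t',round(s['t'],2),'tcp',s['tcp_pos'].round(4),'yaw',a.round(4),'tilt',np.round(R.as_matrix()[:,2],3),'F',s['force'].round(1),'gap',round(s['finger_gap'],3),'gf',round(s['gripper_force'],1))
    for t in tg:
        d=R.inv().apply(np.array(t[:3])-s['tcp_pos'])*100
        T=Ro.from_matrix(np.c_[[np.cos(t[3]),np.sin(t[3]),0],[np.sin(t[3]),-np.cos(t[3]),0],[0,0,-1]])
        print(np.round(d,2).tolist(),np.round(np.degrees((R.inv()*T).as_rotvec()),1).tolist())
E
python3 -c "
from h import *
y=np.pi/2+.045
rel((.234,-.579,.3,.384),(.574,.24,.3,y),(.574,.24,.12,y),(.574,.24,.024,y))"
```

```text
t 0.1 tcp [ 0.2339 -0.5788  0.2131] yaw 0.3838 tilt [-0.     0.002 -1.   ] F [-0.1 -0.2 -0.4] gap 1.0 gf 0.0
[0.0, 0.0, -8.69] [-0.1, -0.0, -0.0]
[62.2, -63.21, -8.54] [-0.1, -0.1, -70.6]
[62.19, -63.17, 9.46] [-0.1, -0.1, -70.6]
[62.19, -63.15, 19.06] [-0.1, -0.1, -70.6]
```

Request:
carry_out --targets '[[[0,0,-4.3,0,0,0,8.5],[0,0,-8.6,0,0,0,8.5],[2.8,-2.8,-8.6,0,0,-7,8.5],[5.6,-5.7,-8.6,0,0,-14,8.5],[8.4,-8.5,-8.6,0,0,-21,8.5],[11.2,-11.4,-8.6,0,0,-28,8.5],[14.0,-14.2,-8.6,0,0,-35,8.5],[16.8,-17.1,-8.6,0,0,-42,8.5],[19.6,-19.9,-8.6,0,0,-49,8.5],[22.4,-22.8,-8.6,0,0,-56,8.5],[25.2,-25.6,-8.6,0,0,-63,8.5],[28.0,-28.4,-8.6,0,0,-70.6,8.5]]]'

```text
t: 1.1
tcp_pos: [0.3874, -0.2092, 0.2998]
tool_rot: [0.692, 0.722, 0.0, -0.0]
force: [0.7, -0.2, -0.1]
finger_gap: 0.995
gripper_force: 0.0
```

```bash
python3 -c "
from h import *
y=np.pi/2+.045
rel((.574,.24,.3,y),(.574,.24,.12,y),(.574,.24,.024,y))"
```

```text
t 1.1 tcp [ 0.3874 -0.2092  0.2998] yaw 1.6139 tilt [-0.  0. -1.] F [ 0.7 -0.2 -0.1] gap 0.995 gf 0.0
[44.08, 20.58, -0.0] [-0.0, -0.0, -0.1]
[44.07, 20.59, 18.0] [-0.0, -0.0, -0.1]
[44.06, 20.59, 27.6] [-0.0, -0.0, -0.1]
```

Request:
carry_out --targets '[[[3.7,1.7,0,0,0,0,8.5],[7.4,3.4,0,0,0,0,8.5],[11.1,5.1,0,0,0,0,8.5],[14.8,6.9,0,0,0,0,8.5],[18.5,8.6,0,0,0,0,8.5],[22.2,10.3,0,0,0,0,8.5],[25.9,12.0,0,0,0,0,8.5],[29.6,13.7,0,0,0,0,8.5],[33.3,15.5,0,0,0,0,8.5],[37.0,17.2,2.0,0,0,0,8.5],[40.5,18.9,4.0,0,0,0,8.5],[44.1,20.6,6.0,0,0,0,8.5]]]'

```text
t: 2.1
tcp_pos: [0.5738, 0.232, 0.243]
tool_rot: [0.693, 0.72, 0.0, 0.0]
force: [0.4, -1.5, 0.4]
finger_gap: 1.001
gripper_force: 0.0
```

Request:
carry_out --targets '[[[0,0,4,0,0,0,8.5],[0,0,8,0,0,0,8.5],[0,0,12,0,0,0,8.5],[0,0,12,0,0,0,8.5]]]'

```text
t: 2.43
tcp_pos: [0.5666, 0.2289, 0.1148]
tool_rot: [0.693, 0.72, -0.008, -0.005]
force: [-1.0, -0.4, -1.0]
finger_gap: 0.994
gripper_force: 0.0
```

Run:
```python
from h import *
y=np.pi/2+.045
rel((.574,.24,.024,y))
snap('top','top1.png');s=snap('side')
a=cv2.imread('pics/top1.png')[130:250,80:240];a=cv2.resize(a,None,fx=2.5,fy=2.5,interpolation=2)
b=cv2.resize(s[110:230,150:310,::-1],None,fx=2.5,fy=2.5,interpolation=2)
cv2.imwrite('pics/c1.png',np.hstack([a,b]))
```

```text
t 2.43 tcp [0.5666 0.2289 0.1148] yaw 1.6089 tilt [-0.019 -0.004 -1.   ] F [-1.  -0.4 -1. ] gap 0.994 gf 0.0
[1.11, 0.96, 9.06] [-1.1, 0.2, -0.4]
```

View pics/c1.png

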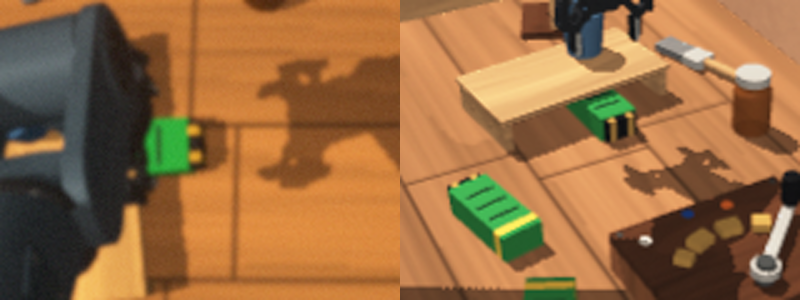

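The left half of c1.png (top view) shows the pack nose free at crop (175,145), with the gripper above and behind it. The right half (side view) shows the gripper above the shelf edge and the cup undisturbed. I'll let the arm settle and read its pose.

Request:
carry_out --targets '[[[0,0,0,0,0,0,8.5]]]'

```text
t: 2.62
tcp_pos: [0.5754, 0.2302, 0.1261]
tool_rot: [0.694, 0.72, 0.002, 0.001]
force: [0.5, -0.9, 1.2]
finger_gap: 0.996
gripper_force: 0.0
```

```bash
python3 -c "
from h import *
y=np.pi/2+.045
rel((.574,.238,.06,y),(.574,.238,.024,y))"
```

```text
t 2.62 tcp [0.5754 0.2302 0.1261] yaw 1.6081 tilt [ 0.004  0.001 -1.   ] F [ 0.5 -0.9  1.2] gap 0.996 gf 0.0
[0.78, -0.13, 6.61] [0.2, -0.0, -0.4]
[0.78, -0.15, 10.21] [0.2, -0.0, -0.4]
```

Request:
carry_out --targets '[[[0.2,0,2.0,0,0,0,8.5],[0.4,0,4.0,0,0,0,8.5],[0.5,0,6.0,0,0,0,8.5],[0.5,0,8.0,0,0,0,8.5],[0.5,0,9.2,0,0,0,8.5],[0.5,0,10.0,0,0,0,8.5],[0.5,0,10.0,0,0,0,8.5]]]'

```text
t: 3.2
tcp_pos: [0.574, 0.2349, 0.0244]
tool_rot: [0.694, 0.72, 0.0, 0.0]
force: [-0.7, -0.3, -0.4]
finger_gap: 0.991
gripper_force: 0.0
```

Request:
carry_out --targets '[[[0,0,0,0,0,0,5.5],[0,0,0,0,0,0,5.5],[0,0,0,0,0,0,5.5],[0,0,0,0,0,0,5.5],[0,0,0,0,0,0,5.5],[0,0,0,0,0,0,5.5]]]' --force 30

```text
t: 3.7
tcp_pos: [0.5736, 0.2351, 0.0243]
tool_rot: [0.694, 0.72, 0.0, 0.0]
force: [-0.4, -0.0, -0.2]
finger_gap: 0.647
gripper_force: 0.0
```

```bash
python3 -c "
from h import *
rel()"
```

```text
t 3.7 tcp [0.5736 0.2351 0.0243] yaw 1.6084 tilt [ 0.001  0.    -1.   ] F [-0.4 -0.  -0.2] gap 0.647 gf 0.0
```

Run:
```python
from h import *
rel()
t=snap('top');s=snap('side')
a=cv2.resize(t[130:250,80:240,::-1],None,fx=2.5,fy=2.5,interpolation=2)
b=cv2.resize(s[110:206,180:308,::-1],(400,300),interpolation=2)
cv2.imwrite('pics/c2.png',np.hstack([a,b]))
```

```text
t 3.7 tcp [0.5736 0.2351 0.0243] yaw 1.6084 tilt [ 0.001  0.    -1.   ] F [-0.4 -0.  -0.2] gap 0.647 gf 0.0
```

View pics/c2.png

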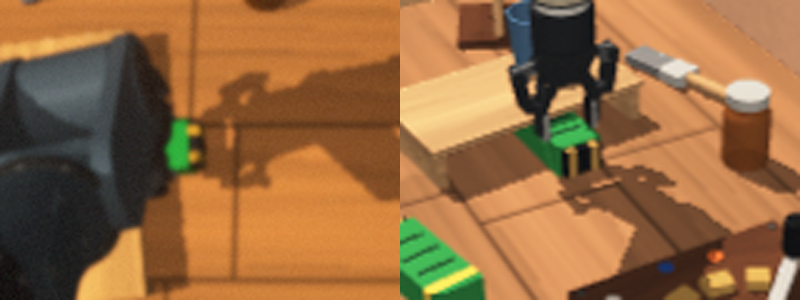

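The picture shows the fingers straddling the green body at crop (570,125), but no grip force reads yet. I'll close further.

Request:
carry_out --targets '[[[0,0,0,0,0,0,4.0],[0,0,0,0,0,0,4.0],[0,0,0,0,0,0,4.0],[0,0,0,0,0,0,4.0]]]' --force 40

```text
t: 4.13
tcp_pos: [0.5734, 0.235, 0.0238]
tool_rot: [0.694, 0.72, -0.0, -0.0]
force: [0.3, -0.0, 0.0]
finger_gap: 0.466
gripper_force: 0.0
```

Run:
```python
from h import *
rel()
s=snap('side');t=snap('top')
P=[(.574,.235,.024),(.574-.02,.235,.015),(.574+.02,.235,.015),(.574+.025,.20,.02),(.574-.025,.20,.02),(.605,.213,.04),(.545,.212,.04)]
for n,i in(('side',s),('top',t)):
    p=proj(n,P);print(n,p.round(0).tolist())
p=proj('side',P)
o=cv2.resize(s[100:200,190:310,::-1],None,fx=6,fy=6,interpolation=2)
for q in p: cv2.circle(o,(int((q[0]-190+.5)*6),int((q[1]-100+.5)*6)),4,(255,0,255),1)
cv2.imwrite('pics/c3.png',o)
```

```text
t 4.13 tcp [0.5734 0.235  0.0238] yaw 1.6084 tilt [-0. -0. -1.] F [ 0.3 -0.   0. ] gap 0.466 gf 0.0
side [[233.0, 157.0], [229.0, 160.0], [238.0, 158.0], [243.0, 161.0], [231.0, 164.0], [243.0, 154.0], [229.0, 158.0]]
top [[149.0, 189.0], [150.0, 196.0], [150.0, 182.0], [162.0, 180.0], [161.0, 198.0], [156.0, 177.0], [155.0, 198.0]]
```

View pics/c3.png

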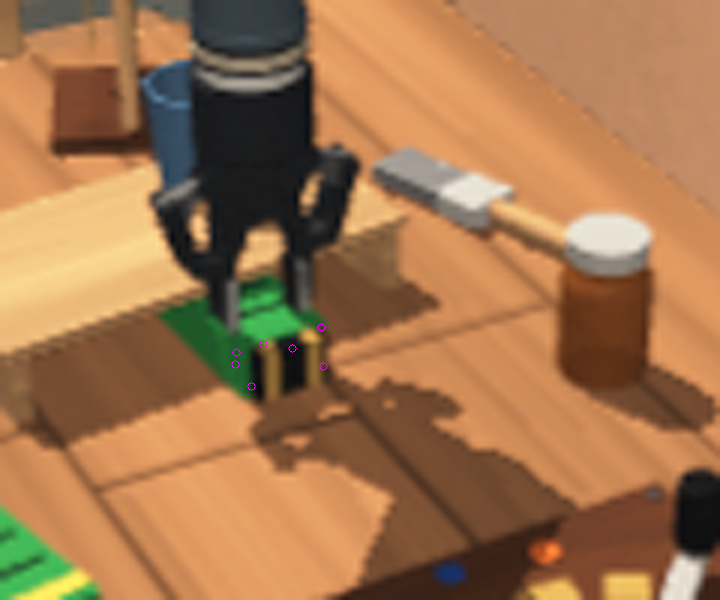

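Run:
```python
from h import *
for c in[(232,330),(300,303)]:
    o,d=ray('side',190+c[0]/6-.5,100+c[1]/6-.5)
    for y in(.225,.235,.245,.26): print(c,y,np.round(o+d*(y-o[1])/d[1],3))
```

```text
(232, 330) 0.225 [0.548 0.225 0.048]
(232, 330) 0.235 [0.553 0.235 0.041]
(232, 330) 0.245 [0.557 0.245 0.035]
(232, 330) 0.26 [0.563 0.26  0.024]
(300, 303) 0.225 [0.596 0.225 0.054]
(300, 303) 0.235 [0.6   0.235 0.048]
(300, 303) 0.245 [0.605 0.245 0.041]
(300, 303) 0.26 [0.612 0.26  0.031]
```

The fingertips show at z≈0.045, about 20 mm above where the TCP reading puts them, so they've closed over the pack's top instead of around it. I'll open, shift slightly away from the shelf, and feel down in small steps.

Request:
carry_out --targets '[[[0,0,-0.3,0,0,0,8.5],[-0.4,0,-0.5,0,0,0,8.5],[-0.9,0,-0.5,0,0,0,8.5],[-0.9,0,-0.5,0,0,0,8.5],[-0.9,0,-0.5,0,0,0,8.5],[-0.9,0,-0.5,0,0,0,8.5],[-0.9,0,0,0,0,0,8.5],[-0.9,0,0.3,0,0,0,8.5],[-0.9,0,0.6,0,0,0,8.5],[-0.9,0,0.9,0,0,0,8.5],[-0.9,0,0.9,0,0,0,8.5]]]'

```text
t: 5.15
tcp_pos: [0.573, 0.226, 0.0139]
tool_rot: [0.694, 0.72, -0.001, -0.0]
force: [1.2, -0.0, 0.4]
finger_gap: 0.995
gripper_force: 0.0
```

Run:
```python
from h import *
rel()
s=snap('side')
cv2.imwrite('pics/c4.png',cv2.resize(s[100:200,190:310,::-1],None,fx=6,fy=6,interpolation=2))
```

```text
t 5.15 tcp [0.573  0.226  0.0139] yaw 1.6085 tilt [-0.002 -0.    -1.   ] F [ 1.2 -0.   0.4] gap 0.995 gf 0.0
```

View pics/c4.png

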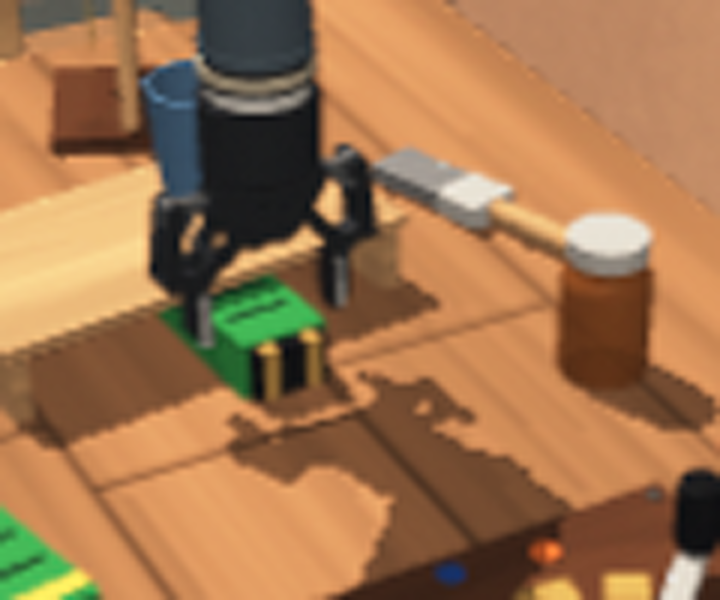

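The fingers now straddle the pack, with the near tip at (205,345), still well above the table. I'll go down another 12 mm and close.

Request:
carry_out --targets '[[[0,0,0.4,0,0,0,8.5],[0,0,0.8,0,0,0,8.5],[0,0,1.2,0,0,0,8.5],[0,0,1.2,0,0,0,8.5]]]'

```text
t: 5.53
tcp_pos: [0.5731, 0.2258, 0.0019]
tool_rot: [0.694, 0.72, -0.001, -0.0]
force: [-0.1, 0.9, 0.2]
finger_gap: 0.995
gripper_force: 0.0
```

Request:
carry_out --targets '[[[0,0,0,0,0,0,5.0],[0,0,0,0,0,0,5.0],[0,0,0,0,0,0,5.0],[0,0,0,0,0,0,5.0],[0,0,0,0,0,0,5.0]]]' --force 35

```text
t: 5.95
tcp_pos: [0.5751, 0.2261, 0.0036]
tool_rot: [0.694, 0.72, 0.001, 0.001]
force: [2.8, -0.6, 2.5]
finger_gap: 0.69
gripper_force: 40.0
```

```bash
python3 -c "
from h import *
rel()"
```

```text
t 5.95 tcp [0.5751 0.2261 0.0036] yaw 1.608 tilt [ 0.003  0.001 -1.   ] F [ 2.8 -0.6  2.5] gap 0.69 gf 40.0
```

Gripped: gap ≈59 mm, 40 N. The real fingers sit about 20 mm higher than the reading says, so I'll allow for that. Now I'll drag the pack out towards the mouth.

Request:
carry_out --targets '[[[-1.0,-0.1,-0.1,0,0,0,5.0],[-3.0,-0.3,-0.1,0,0,0,5.0],[-5.2,-0.6,-0.1,0,0,0,5.0],[-7.4,-0.9,-0.1,0,0,0,5.0],[-9.6,-1.3,-0.1,0,0,0,5.0],[-11.8,-1.7,-0.1,0,0,0,5.0],[-14.0,-2.1,-0.1,0,0,0,5.0],[-16.2,-2.5,-0.1,0,0,0,5.0],[-18.4,-2.8,-0.1,0,0,0,5.0],[-20.4,-3.1,-0.1,0,0,0,5.0],[-22.0,-3.2,-0.1,0,0,0,5.0],[-22.4,-3.25,-0.1,0,0,0.2,5.0]]]'

```text
t: 6.95
tcp_pos: [0.5483, -0.0011, 0.0037]
tool_rot: [0.696, 0.718, -0.001, -0.001]
force: [0.4, 2.9, 0.6]
finger_gap: 0.69
gripper_force: 39.7
```

Request:
carry_out --targets '[[[0,0,0,0,0,0,8.5],[0,0,0,0,0,0,8.5],[0,0,0,0,0,0,8.5],[0,0,0,0,0,0,8.5],[0,0,-2.0,0,0,0,8.5],[0,0,-5.0,0,0,0,8.5],[3.0,0,-8.0,0,0,0,8.5],[6.0,0,-9.0,0,0,0,8.5],[9.0,0,-9.0,0,0,0,8.5],[9.2,0,-9.0,0,0,0,8.5],[9.2,0,-9.0,0,0,0,8.5]]]'

```text
t: 7.87
tcp_pos: [0.546, 0.0951, 0.0942]
tool_rot: [0.693, 0.721, 0.0, 0.0]
force: [-0.5, 0.0, 0.5]
finger_gap: 0.995
gripper_force: 0.0
```

Run:
```python
from h import *
rel()
t=snap('top');s=snap('side')
a=cv2.resize(t[130:250,110:270,::-1],None,fx=2.5,fy=2.5,interpolation=2)
b=cv2.resize(s[90:210,190:350,::-1],None,fx=2.5,fy=2.5,interpolation=2)
cv2.imwrite('pics/c5.png',np.hstack([a,b]));cv2.imwrite('pics/top5.png',t[:,:,::-1])
```

```text
t 7.87 tcp [0.546  0.0951 0.0942] yaw 1.6095 tilt [ 0. -0. -1.] F [-0.5  0.   0.5] gap 0.995 gf 0.0
```

View pics/c5.png

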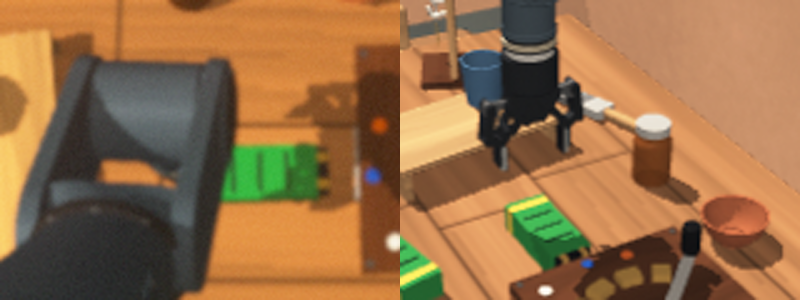

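The pack now lies clear of the shelf: its front is visible in the top crop at (275,175), nose at crop x≈325, and the yellow tail band in the side crop at (525,210). It points at the mouth. Next I'll measure its line.

Run:
```python
from h import *
im=cv2.imread('pics/top5.png')
g=(im[:,:,1].astype(float)-np.maximum(im[:,:,2],im[:,:,0]))
up=[];dn=[]
for u in range(204,226):
    col=g[175:225,u];on=np.where(col>25)[0]
    if len(on)<15: continue
    a,b=on[0],on[-1]
    fa=a-1+(25-col[a-1])/(col[a]-col[a-1]);fb=b+(col[b]-25)/(col[b]-col[b+1])
    up.append(onz('top',u,175+fa,.04)[:2]);dn.append(onz('top',u,175+fb,.04)[:2])
for e in(up,dn):
    e=np.array(e);p=np.polyfit(e[:,1],e[:,0],1);print('dx/dy',p[0].round(4),'x at y=.03',np.polyval(p,.03).round(4))
on=np.where(g[195]>25)[0];on=on[(on>200)&(on<245)];print(on[[0,-1]],onz('top',on[-1]+.5,195,.04).round(4))
for u in(240,241.5): print('nose?',onz('top',u,200,.03).round(4))
```

```text
dx/dy -0.0201 x at y=.03 0.5751
dx/dy -0.0844 x at y=.03 0.5165
[201 236] [ 0.5546 -0.0126  0.04  ]
nose? [ 0.5419 -0.022   0.03  ]
nose? [ 0.5419 -0.0261  0.03  ]
```

Request:
carry_out --targets '[[[0.5,-0.2,1.5,0,0,0,8.5],[1.1,-0.3,3.5,0,0,0,8.5],[1.1,-0.3,5.5,0,0,0,8.5],[1.1,-0.3,7.3,0,0,0,8.5],[1.1,-0.3,8.5,0,0,0,8.5],[1.1,-0.3,9.0,0,0,0,8.5],[1.1,-0.3,9.0,0,0,0,8.5],[1.1,-0.3,9.0,0,0,0,5.0],[1.1,-0.3,9.0,0,0,0,5.0],[1.1,-0.3,9.0,0,0,0,5.0],[1.1,-0.3,9.0,0,0,0,5.0],[1.1,-0.3,9.0,0,0,0,5.0]]]' --force 35

```text
t: 8.97
tcp_pos: [0.5443, 0.1036, 0.0051]
tool_rot: [0.695, 0.719, 0.001, 0.001]
force: [-0.7, -1.3, 5.7]
finger_gap: 0.694
gripper_force: 39.5
```

```bash
python3 -c "
from h import *
y=np.pi/2+.033
f=lambda Y:(.5529-.033*(Y+.057),Y,.003,y)
rel(f(.106),f(.05),f(.0),f(-.016),f(-.022))"
```

```text
t 8.97 tcp [0.5443 0.1036 0.0051] yaw 1.6052 tilt [ 0.003 -0.    -1.   ] F [-0.7 -1.3  5.7] gap 0.694 gf 39.5
[0.23, 0.33, 0.21] [0.2, 0.0, 0.1]
[-5.37, 0.32, 0.22] [0.2, 0.0, 0.1]
[-10.38, 0.31, 0.22] [0.2, 0.0, 0.1]
[-11.98, 0.31, 0.22] [0.2, 0.0, 0.1]
[-12.58, 0.31, 0.22] [0.2, 0.0, 0.1]
```

Request:
carry_out --targets '[[[0,0.2,-0.1,0,0,0,5.0],[-0.8,0.33,-0.1,0,0,0,5.0],[-1.8,0.33,-0.1,0,0,0,5.0],[-2.8,0.33,-0.1,0,0,0,5.0],[-3.6,0.33,-0.1,0,0,0,5.0],[-4.4,0.33,-0.1,0,0,0,5.0],[-5.2,0.33,-0.1,0,0,0,5.0],[-6.0,0.33,-0.1,0,0,0,5.0],[-6.0,0.33,-0.1,0,0,0,5.0]]]'

```text
t: 9.72
tcp_pos: [0.5488, 0.0419, 0.0051]
tool_rot: [0.695, 0.719, -0.0, 0.0]
force: [-1.1, -2.6, 4.0]
finger_gap: 0.695
gripper_force: 39.4
```

```bash
python3 -c "
from h import *
y=np.pi/2+.033
f=lambda Y:(.5529-.033*(Y+.057),Y,.003,y)
rel(f(.0),f(-.016),f(-.022))"
```

```text
t 9.72 tcp [0.5488 0.0419 0.0051] yaw 1.6037 tilt [ 0.    -0.001 -1.   ] F [-1.1 -2.6  4. ] gap 0.695 gf 39.4
[-4.19, 0.08, 0.22] [0.0, 0.1, -0.0]
[-5.79, 0.08, 0.22] [0.0, 0.1, -0.0]
[-6.39, 0.08, 0.22] [0.0, 0.1, -0.0]
```

Request:
carry_out --targets '[[[-0.8,0.05,0,0,0,0,5.0],[-1.6,0.05,0,0,0,0,5.0],[-2.4,0.05,0,0,0,0,5.0],[-3.2,0.05,0,0,0,0,5.0],[-4.0,0.05,0,0,0,0,5.0],[-4.6,0.05,0,0,0,0,5.0],[-4.9,0.05,0,0,0,0,5.0],[-4.9,0.05,0,0,0,0,5.0]]]'

```text
t: 10.38
tcp_pos: [0.5506, -0.0056, 0.0052]
tool_rot: [0.695, 0.719, 0.0, -0.0]
force: [-0.5, 3.2, 4.4]
finger_gap: 0.69
gripper_force: 39.5
```

Request:
carry_out --targets '[[[-0.2,0,0,0,0,0,5.0],[-0.4,0,0,0,0,0,5.0],[-0.5,0,0,0,0,0,5.0],[-0.5,0,0,0,0,0,5.0]]]'

```text
t: 10.72
tcp_pos: [0.5506, -0.0097, 0.0051]
tool_rot: [0.695, 0.719, 0.0, -0.0]
force: [0.3, 5.5, 6.1]
finger_gap: 0.691
gripper_force: 39.6
```

Request:
carry_out --targets '[[[-0.2,0,0,0,0,0,5.0],[-0.4,0,0,0,0,0,5.0],[-0.5,0,0,0,0,0,5.0],[-0.5,0,0,0,0,0,5.0]]]'

```text
t: 11.05
tcp_pos: [0.5508, -0.0143, 0.0052]
tool_rot: [0.695, 0.719, 0.0, -0.001]
force: [0.1, 7.4, 6.2]
finger_gap: 0.688
gripper_force: 39.6
```

Request:
carry_out --targets '[[[-0.2,0,0,0,0,0,5.0],[-0.4,0,0,0,0,0,5.0],[-0.5,0,0,0,0,0,5.0],[-0.5,0,0,0,0,0,5.0]]]'

```text
t: 11.38
tcp_pos: [0.5509, -0.0144, 0.0052]
tool_rot: [0.696, 0.718, 0.003, -0.003]
force: [4.1, 25.5, 6.3]
finger_gap: 0.694
gripper_force: 39.7
```

The stop is felt: 25 N, with no further advance. I'll relieve the push, let go and lift.

Request:
carry_out --targets '[[[0.35,0,0,0,0,0,5.0],[0.35,0,0,0,0,0,8.5],[0.35,0,0,0,0,0,8.5],[0.35,0,0,0,0,0,8.5],[0.35,0,0,0,0,0,8.5],[0.35,0,-1.5,0,0,0,8.5],[0.35,0,-4,0,0,0,8.5],[0.5,0,-7,0,0,0,8.5],[3,0,-10,0,0,0,8.5],[6,0,-12,0,0,0,8.5],[9,0,-13,0,0,0,8.5],[12,0,-14,0,0,0,8.5]]]'

```text
t: 12.38
tcp_pos: [0.5476, 0.1, 0.1463]
tool_rot: [0.696, 0.718, 0.001, 0.001]
force: [0.3, 0.1, 0.1]
finger_gap: 0.995
gripper_force: 0.0
```

Request:
carry_out --targets '[[[3,-1,-1,0,0,0,8.5],[3,-1,-1,0,0,0,8.5]]]'

```text
t: 12.55
tcp_pos: [0.5348, 0.1334, 0.1566]
tool_rot: [0.694, 0.72, 0.001, -0.0]
force: [-0.5, -0.3, 0.4]
finger_gap: 0.997
gripper_force: 0.0
```

Run:
```python
from h import *
rel()
t=snap('top');s=snap('side')
a=cv2.resize(t[135:250,230:345,::-1],(400,400),interpolation=2)
b=cv2.resize(s[130:250,240:360,::-1],(400,400),interpolation=2)
cv2.imwrite('pics/c6.png',np.hstack([a,b]));cv2.imwrite('pics/top6.png',t[:,:,::-1]);cv2.imwrite('pics/side6.png',s[:,:,::-1])
hsv=cv2.cvtColor(s,cv2.COLOR_RGB2HSV)
m=cv2.inRange(hsv,(22,120,120),(34,255,255));n,l,st,ce=cv2.connectedComponentsWithStats(m)
for i in range(1,n):
    if st[i,4]>8: print(st[i].tolist(),ce[i].round(1))
print('expected tail top edge',proj('side',[(.5495-.03,.008,.04),(.5515+.03,.009,.04)]).round(1).tolist())
```

```text
t 12.55 tcp [0.5348 0.1334 0.1566] yaw 1.6084 tilt [ 0.001  0.002 -1.   ] F [-0.5 -0.3  0.4] gap 0.997 gf 0.0
[248, 185, 18, 10, 37] [255.9 189.1]
[187, 192, 18, 21, 70] [194.2 201. ]
[200, 221, 21, 5, 45] [210.3 223.8]
expected tail top edge [[247.3, 189.1], [263.4, 183.8]]
```

View pics/c6.png

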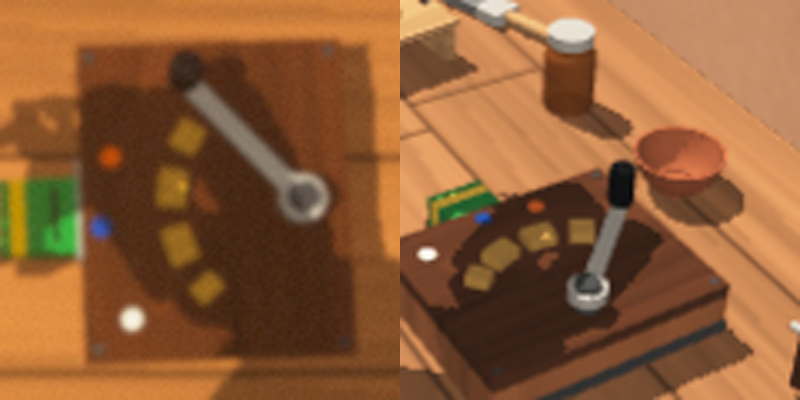

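The pack is home: the nose works out at y≈-0.1426 against the stop at -0.142, and the tail band is at the mouth in top crop (18,215). The lever knob is at top crop (186,70) and side crop (621,184). I'll triangulate the knob and plan the swing. The brass pieces put the orange notch at −0.353 rad, between pieces 1 and 2.

Run:
```python
from h import *
def tri(a,b):
    o1,d1=ray('top',*a);o2,d2=ray('side',*b)
    A=np.c_[d1,-d2];k=np.linalg.lstsq(A,o2-o1,rcond=None)[0]
    p,q=o1+k[0]*d1,o2+k[1]*d2;return (p+q)/2,np.linalg.norm(p-q)
# knob blob: dark mask centroid
for n,f,(x0,x1,y0,y1) in(('top','pics/top6.png',(272,295,145,165)),('side','pics/side6.png',(298,316,172,200))):
    im=cv2.imread(f);v=im.max(2)[y0:y1,x0:x1];ys,xs=np.where(v<48);print(n,len(xs),xs.mean()+x0,ys.mean()+y0,ys.min()+y0,ys.max()+y0,xs.min()+x0,xs.max()+x0)
print('knob',tri((283.5,155.1),(306.0,185.4)))
print('knob top',tri((283.5,154.8),(306.2,180.5)))
A=np.array([.5583,-.2272])
for ph in(-.833,-.32):
    k=A+.13*np.array([-np.sin(ph),np.cos(ph)])
    for z in(.095,.105): print(ph,k.round(4),z,'top',proj('top',[(*k,z)]).round(1),'side',proj('side',[(*k,z)]).round(1))
for u in(233,236): print(onz('top',u,197,.04).round(4))
im=cv2.imread('pics/top6.png');print(im[197,222:256].tolist())
```

```text
<stdin>:8: RuntimeWarning: Mean of empty slice.
  ret = ret.dtype.type(ret / rcount)
Traceback (most recent call last):
ValueError: zero-size array to reduction operation minimum which has no identity
```

Run:
```python
from h import *
def tri(a,b):
    o1,d1=ray('top',*a);o2,d2=ray('side',*b)
    A=np.c_[d1,-d2];k=np.linalg.lstsq(A,o2-o1,rcond=None)[0]
    p,q=o1+k[0]*d1,o2+k[1]*d2;return ((p+q)/2).round(4),np.linalg.norm(p-q).round(4)
im=cv2.imread('pics/side6.png');v=im.max(2)[168:205,298:318]
ys,xs=np.where(v<45);print(len(xs),xs.mean()+298,ys.mean()+168,ys.min()+168,ys.max()+168,xs.min()+298,xs.max()+298)
print('knob',tri((283.5,155.1),(306.0,185.4)))
A=np.array([.5583,-.2272])
for ph in(-.833,-.32):
    k=A+.13*np.array([-np.sin(ph),np.cos(ph)])
    for z in(.085,.095,.105,.125): print(ph,k.round(4),z,'top',proj('top',[(*k,z)]).round(1),'side',proj('side',[(*k,z)]).round(1))
im=cv2.imread('pics/top6.png');print([p for p in im[197,224:242].tolist()]);print(onz('top',230,197,.04).round(4))
```

```text
85 306.0 185.0 179 191 303 309
knob (array([ 0.6524, -0.1383,  0.1043]), np.float64(0.0005))
-0.833 [ 0.6545 -0.1398] 0.085 top [[283.5 155.9]] side [[306.3 190.4]]
-0.833 [ 0.6545 -0.1398] 0.095 top [[283.8 155.1]] side [[306.5 187.8]]
-0.833 [ 0.6545 -0.1398] 0.105 top [[284.1 154.2]] side [[306.8 185.3]]
-0.833 [ 0.6545 -0.1398] 0.125 top [[284.7 152.4]] side [[307.2 180.1]]
-0.32 [ 0.5992 -0.1038] 0.085 top [[270.2 176.2]] side [[285.4 189.3]]
-0.32 [ 0.5992 -0.1038] 0.095 top [[270.4 175.5]] side [[285.6 186.8]]
-0.32 [ 0.5992 -0.1038] 0.105 top [[270.6 174.8]] side [[285.7 184.2]]
-0.32 [ 0.5992 -0.1038] 0.125 top [[270.9 173.4]] side [[286. 179.]]
[[67, 136, 218], [60, 135, 214], [64, 138, 217], [62, 135, 218], [62, 138, 209], [59, 130, 170], [47, 123, 109], [42, 123, 89], [33, 129, 121], [19, 137, 165], [2, 144, 190], [4, 144, 189], [4, 132, 165], [30, 128, 126], [38, 114, 80], [39, 108, 62], [36, 107, 58], [41, 109, 59]]
[0.549  0.0053 0.04  ]
```

```bash
python3 -c "
from h import *
y=.738
rel((.6535,-.139,.157,y),(.6535,-.139,.074,y))"
```

```text
t 12.65 tcp [0.5358 0.1299 0.1552] yaw 1.6069 tilt [ 0.    -0.001 -1.   ] F [-0.1  0.5 -0.4] gap 0.995 gf 0.0
[-27.29, 10.79, -0.16] [0.0, 0.0, 49.8]
[-27.29, 10.79, 8.14] [0.0, 0.0, 49.8]
```

Request:
carry_out --targets '[[[-2.7,1.1,0,0,0,6,6.0],[-5.7,2.3,0,0,0,12,6.0],[-8.8,3.5,0,0,0,18,6.0],[-11.9,4.7,0,0,0,24,6.0],[-15.0,5.9,0,0,0,30,6.0],[-18.1,7.1,0,0,0,36,6.0],[-21.2,8.4,0,0,0,42,6.0],[-24.3,9.6,0,0,0,48,6.0],[-26.5,10.5,0,0,0,49.8,6.0],[-27.3,10.8,0,0,0,49.8,6.0],[-27.3,10.8,0,0,0,49.8,6.0],[-27.3,10.8,0,0,0,49.8,6.0]]]'

```text
t: 13.65
tcp_pos: [0.652, -0.1401, 0.1538]
tool_rot: [0.933, 0.359, -0.001, -0.001]
force: [-1.5, 0.9, -0.6]
finger_gap: 0.702
gripper_force: 0.0
```

```bash
python3 -c "
from h import *
y=.738
rel((.6535,-.139,.11,y),(.6535,-.139,.074,y))"
```

```text
t 13.65 tcp [ 0.652  -0.1401  0.1538] yaw 0.7344 tilt [-0.003  0.001 -1.   ] F [-1.5  0.9 -0.6] gap 0.702 gf 0.0
[0.19, 0.03, 4.38] [-0.2, 0.1, -0.2]
[0.19, 0.04, 7.98] [-0.2, 0.1, -0.2]
```

Request:
carry_out --targets '[[[0.1,0,1.5,0,0,0,6.0],[0.1,0,3.0,0,0,0,6.0],[0.1,0,4.5,0,0,0,6.0],[0.1,0,5.5,0,0,0,6.0],[0.1,0,6.5,0,0,0,6.0],[0.1,0,7.2,0,0,0,6.0],[0.1,0,7.8,0,0,0,6.0],[0.1,0,7.8,0,0,0,6.0]]]'

```text
t: 14.32
tcp_pos: [0.6533, -0.1383, 0.0757]
tool_rot: [0.933, 0.36, -0.001, -0.001]
force: [0.4, 0.2, -0.5]
finger_gap: 0.707
gripper_force: 0.0
```

Request:
carry_out --targets '[[[0,0,0,0,0,0,2.0],[0,0,0,0,0,0,2.0],[0,0,0,0,0,0,2.0],[0,0,0,0,0,0,2.0],[0,0,0,0,0,0,2.0],[0,0,0,0,0,0,2.0]]]' --force 30

```text
t: 14.82
tcp_pos: [0.6546, -0.1391, 0.0776]
tool_rot: [0.933, 0.36, 0.001, 0.0]
force: [1.4, 0.5, 1.5]
finger_gap: 0.29
gripper_force: 31.2
```

```bash
python3 -c "
from h import *
rel()"
```

```text
t 14.82 tcp [ 0.6546 -0.1391  0.0776] yaw 0.7355 tilt [ 0.002 -0.    -1.   ] F [1.4 0.5 1.5] gap 0.29 gf 31.2
```

Request:
carry_out --targets '[[[0,0,-0.6,0,0,0,2.0],[0,0,-1.2,0,0,0,2.0],[0,0,-1.8,0,0,0,2.0],[0,0,-1.8,0,0,0,2.0]]]'

```text
t: 15.15
tcp_pos: [0.6537, -0.1392, 0.0954]
tool_rot: [0.933, 0.36, -0.0, 0.0]
force: [0.3, -1.4, -6.5]
finger_gap: 0.29
gripper_force: 30.6
```

The lever is lifted about 18 mm with a 6.5 N spring pull, as described. Now the swing.

Request:
carry_out --targets '[[[0,-0.83,0,0,0,-3.7,2.0],[-0.1,-1.66,0,0,0,-7.3,2.0],[-0.24,-2.48,0,0,0,-11,2.0],[-0.42,-3.29,0,0,0,-14.6,2.0],[-0.66,-4.09,0,0,0,-18.3,2.0],[-0.94,-4.87,0,0,0,-21.9,2.0],[-1.28,-5.63,0,0,0,-25.6,2.0],[-1.66,-6.37,0,0,0,-29.2,2.0],[-1.66,-6.37,0,0,0,-29.2,2.0],[-1.66,-6.37,0,0,0,-29.2,2.0]]]'

```text
t: 15.98
tcp_pos: [0.5983, -0.1043, 0.0948]
tool_rot: [0.812, 0.584, -0.001, 0.001]
force: [0.1, -5.2, -6.6]
finger_gap: 0.292
gripper_force: 30.6
```

```bash
python3 -c "
from h import *
s=manip.sense()['tcp_pos'];d=s[:2]-[.5583,-.2272];print('phi',np.arctan2(-d[0],d[1]),'r',np.hypot(*d))
rel((.5992,-.1038,.0954,1.251))"
```

```text
phi -0.3147486193822387 r 0.1292292650987675
t 15.98 tcp [ 0.5983 -0.1043  0.0948] yaw 1.2467 tilt [-0.001 -0.002 -1.   ] F [ 0.1 -5.2 -6.6] gap 0.292 gf 30.6
[0.08, 0.07, -0.06] [-0.0, 0.2, -0.2]
```

Request:
carry_out --targets '[[[-0.1,0.05,0.5,0,0,0,2.0],[-0.1,0.05,1.0,0,0,0,2.0],[-0.1,0.05,1.5,0,0,0,2.0],[-0.1,0.05,1.8,0,0,0,2.0],[-0.1,0.05,1.8,0,0,0,2.0]]]'

```text
t: 16.4
tcp_pos: [0.5996, -0.104, 0.0772]
tool_rot: [0.812, 0.583, 0.0, 0.0]
force: [-1.2, -2.1, 1.9]
finger_gap: 0.292
gripper_force: 31.4
```

```bash
python3 -c "
from h import *
rel()"
```

```text
t 16.4 tcp [ 0.5996 -0.104   0.0772] yaw 1.2454 tilt [ 0. -0. -1.] F [-1.2 -2.1  1.9] gap 0.292 gf 31.4
```

The knob is back at its fully-down height (0.0772 against 0.0776) with almost no force, so it has dropped into the notch. I'll release, retreat and check.

Request:
carry_out --targets '[[[0,0,0,0,0,0,6.0],[0,0,0,0,0,0,6.0],[0,0,0,0,0,0,6.0],[0,0,0,0,0,0,6.0],[0,0,-1.5,0,0,0,6.0],[0,0,-4,0,0,0,6.0],[0,0,-7,0,0,0,6.0],[3,0,-9,0,0,0,6.0],[7,0,-10,0,0,0,6.0],[11,0,-10,0,0,0,6.0],[15,0,-10,0,0,0,6.0],[19,0,-10,0,0,0,6.0]]]'

```text
t: 17.4
tcp_pos: [0.6603, 0.0779, 0.1777]
tool_rot: [0.812, 0.583, 0.0, 0.0]
force: [1.1, -1.0, -0.7]
finger_gap: 0.704
gripper_force: 0.0
```

Request:
carry_out --targets '[[[3,0,0,0,0,0,6.0],[5,0,0,0,0,0,6.0],[5,0,0,0,0,0,6.0]]]'

```text
t: 17.65
tcp_pos: [0.6766, 0.1285, 0.1769]
tool_rot: [0.811, 0.585, 0.001, -0.0]
force: [0.2, 0.5, -0.7]
finger_gap: 0.701
gripper_force: 0.0
```

Run:
```python
from h import *
rel()
t=snap('top');s=snap('side')
a=cv2.resize(t[135:250,230:345,::-1],(400,400),interpolation=2)
b=cv2.resize(s[130:250,240:360,::-1],(400,400),interpolation=2)
cv2.imwrite('pics/c7.png',np.hstack([a,b]))
v=s.max(2)[165:205,278:300]
ys,xs=np.where(v<45);print(len(xs),xs.mean()+278,ys.mean()+165,ys.min()+165,ys.max()+165)
A=np.array([.5583,-.2272]);print([(z,proj('side',[(.5996,-.104,z)]).round(1).tolist()) for z in(.104,.115)])
```

```text
t 17.65 tcp [0.6766 0.1285 0.1769] yaw 1.2502 tilt [ 0.002  0.002 -1.   ] F [ 0.2  0.5 -0.7] gap 0.701 gf 0.0
88 285.95454545454544 184.04545454545456 178 190
[(0.104, [[285.8, 184.5]]), (0.115, [[286.0, 181.6]])]
```

View pics/c7.png

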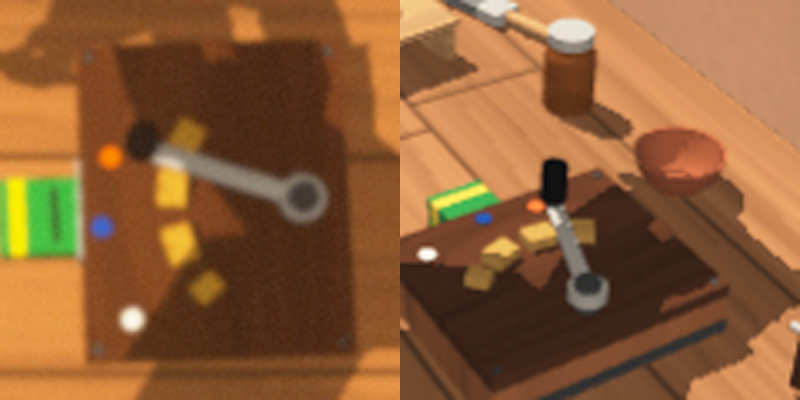

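The lever lies over the gap beside the orange dot: knob at top crop (145,140), dot at (111,157). The knob's side row of 184.0 matches fully down (184.5), where riding on the rail would give 181.6. The pack is unchanged in the mouth.

```bash
python3 -c "
from station import sign_off
print(sign_off())"
```

```text
the job is handed in; nothing more can be done
None
```

I handed the job in at about 18 s: the pack is home against the stop and released, and the lever is down in the notch beside the orange dot, but the sign-off returned no verdict.

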